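# Feed a bottle cap through the cap track with the push stick

### The job

Pick up the white push stick and use its head to push the blue bottle cap along the aluminium feed track, from the flared mouth, under the retaining lips and fully home against the steel end stop; do not touch the cap with the gripper. Then draw the stick back out of the track and leave it lying on the worktop.

Things in the scene. Friction and masses are not known exactly. Their poses are not given: they have to be found in the camera images.
- push_stick: White plastic push stick, 217 mm long, 70 g, lying flat. Origin: centre of the underside of its upright grip block (34 mm along x, 16 mm along y, 46 mm high; pinch it across y). x points along the stick to its head, z up. A bar 14 mm wide and 12 mm high joins block and head, a plate 28 mm wide (y), 16 mm high, 10 mm thick; the underside is flat throughout.
- stick_tip (a point): Centre of the flat front face of the stick's head, 200 mm along x from the stick's origin and 8 mm above its underside. Axes as the stick's.
- bottle_cap: Blue round screw cap, 49 mm in diameter, 26 mm high, lying closed side up on the floor of the track, at its mouth. Origin: centre of its underside, z up.
- feed_track: Aluminium guide channel fixed to the worktop. Origin: underside centre of its base plate (226 x 96 x 4 mm; its top is the channel floor), z up, x = feed direction. Channel 56 mm wide, walls 34 mm high over the worktop, flared at the open mouth (x -114 to -82 mm). Two lips (34 to 38 mm up, 20 mm slot) cover x -45 to 45; then an open nest to the steel end stop's face at x = 105 mm.
There are look-alikes about, which are no part of the job. Of the things that look like the bottle_cap, the largest one is meant.

How it is judged:
By the outcome, as a careful person would: the job done as asked, in the order asked, and still so for the second after the job is handed in, with the robot touching nothing.
It also fails if it takes over 40 s, if anything falls off the work surface, if the arm or the gripper's body presses on something with over 40 N, if the wrist force passes 120 N, or if a joint passes its speed limit or range.

### The arm

A 6-joint arm with a two-finger parallel gripper is mounted at the origin on a cart in front of the work surface, level with it; the furniture and walls round the work are solid. World frame = base frame: x ahead of the robot, y to its left, z up, the work surface at z = 0. Lengths are in m, angles in rad, forces in N, time in s.
With the tool pointing down it reaches from about 0.35 to 0.975 m from the base axis. Payload 4.9 kg.
Tool frame: the origin (TCP) lies at the very end of the fingers, on their centre line; the grasp point (between the pads) lies 19 mm behind it; x points along the fingers, z is the direction in which the jaws open and shut, and the axes are right-handed (so a half turn about x gives the same grasp; the last joint's range is limited). The gripper opens to 85 mm and grips with 20 to 120 N. Pads are 22 mm wide; open, the fingers measure 114 mm over their backs; the gripper's body (76 mm by 85 mm) begins 54 mm behind the grasp point. The pads swing forward as they close: fully open they stand 13 mm farther back than shut.
Start: joints at [1.181, 0.053, 1.613, -0, 1.476, -0.119], TCP at [0.167, 0.602, 0.231] pointing down, gripper open.
Joint ranges: [-3.01, 3.01], [-1.01, 2.22], [0.06, 2.58], [-1.02, 4.17], [0.09, 2.62], [-3.14, 3.14]. Speed limits (rad/s): [2.57, 2.57, 3.14, 3.14, 3.14, 3.14].

### API

Orientations are given as a unit quaternion [w, x, y, z].
In Python, from plant import manip, viewer gives the robot as it stands.
- The arm moves only by the shell command python3 -m inch 'ROWS'. ROWS is JSON, a list of rows, each an object with "fingers": the opening, from -1 (shut) to 1 (fully open), so that 0 is half open; "delta_pos": the shift along the tool's x, y, z in cm, a list of three; "twist": the turn, a rotation vector about the tool's x, y, z in degrees, a list of three. A call has 1 to 5 rows; each row shifts and turns the commanded pose from where the row before left it, along the tool's axes as they then stand; what a row does not reach is not made up. A row lasts 1/8 s, in which the tool goes at most 62.5 mm and 10.7 degrees, less where a joint would pass 70% of its speed; a pose out of reach is approached as far as the arm can. A call is refused whole if a number of a shift passes 6.25 or a number of a turn 10.7, either way. A call with a gripper value outside its range is refused whole. The fingers move at their own pace and stop on an object; the grip force is fixed at half the most. Time passes only in rows, so rows that do not move let the fingers close. It gives the time, the measured TCP pose, the force and the opening at its end, in the units of the state.
- manip.state(): the state, without advancing time (a new reading comes with each control period).
- viewer.grab_frame(name): name is "side" or "top" or "wrist"; returns a dict with "pixels" (384x512x3 uint8, blue, green, red), "range_z" (384x512 float32, m along the optical axis (not along the pixel's ray), 0 where there is no reading), "K" (3x3 intrinsics, pixels), "pose" (4x4, takes a point from camera to world coordinates). Camera axes: x right, y down, z forward; pixel columns grow to the right and rows downward; lengths in m; the calibration is good to about 2 mm. A picture is of the moment at which its call begins.
- manip.job_done(): hands the job in, once; it reports no verdict.
The state is a dict: "time": time; "joint_pos": joint angles; "joint_vel": joint speeds; "joint_efforts": joint torques, N m; "tool_pos": TCP position; "tool_rot": TCP orientation; "contact_force": force on the tool from outside, world axes, zero at the start; "ft_torque": the same for the moment, N m; "gripper_width": opening from 0.0 (shut) to 1.0 (fully open).
Only numpy, scipy, OpenCV 4.12 (cv2) and the standard library are available. Lean on these libraries where they do the work, as an engineer would, in place of code of your own. Each camera call takes 0.05 s, during which the arm holds its last target.

## Working session

There is one attempt and no reset: what is moved stays moved. The work goes in short steps, Python scripts to look and compute and a shell command to move; the robot and the scene stay as the last step left them, time stands still between calls to the robot, and variables do not carry over. Pictures are saved under pics/ and viewed, and the job is handed in when it is done.

```bash
ls; mkdir -p pics; python3 - <<'E'
from plant import manip, viewer
import cv2,numpy as np
print(manip.state())
for n in ["side","top","wrist"]:
    f=viewer.grab_frame(n); cv2.imwrite(f"pics/{n}0.png",f["pixels"]); np.savez(f"pics/{n}0.npz",**f)
    print(n,f["K"].tolist(),np.round(f["pose"],3).tolist())
E
```

```text
pics
{'time': 0.0, 'joint_pos': array([ 1.18099375e+00,  5.33581812e-02,  1.61431349e+00, -2.63059815e-05,
        1.47600211e+00, -1.18986960e-01]), 'joint_vel': array([-0.0002149 ,  0.00019076, -0.0002045 , -0.00215848,  0.00079559,
        0.00110257]), 'joint_efforts': array([ 2.15082626e-03, -3.93695855e+01, -3.70169449e+01,  9.99177701e-05,
        7.26430735e-03,  2.57403528e-06]), 'tool_pos': array([0.16695501, 0.60163136, 0.23005056]), 'tool_rot': array([ 0.56228975, -0.42830704,  0.56354932,  0.42754587]), 'contact_force': array([ 0.61437883, -0.27674605,  0.67071685]), 'ft_torque': array([ 0.03847845,  0.00610622, -0.03425576]), 'gripper_width': 0.9986074870543784}
side [[442.23601687191626, 0.0, 257.70992544967174], [0.0, 442.23601687191626, 187.37590360120086], [0.0, 0.0, 1.0]] [[-0.874, -0.319, 0.367, 0.219], [-0.486, 0.604, -0.631, 0.578], [-0.02, -0.73, -0.683, 0.617], [0.0, 0.0, 0.0, 1.0]]
top [[369.88140301895083, 0.0, 258.5306340560003], [0.0, 369.88140301895083, 189.54525318717893], [0.0, 0.0, 1.0]] [[0.007, -0.997, 0.082, 0.482], [-1.0, -0.007, 0.006, 0.022], [-0.005, -0.082, -0.997, 0.894], [0.0, 0.0, 0.0, 1.0]]
wrist [[279.1549967621706, 0.0, 260.5671954324591], [0.0, 279.1549967621706, 191.9057813519062], [0.0, 0.0, 1.0]] [[0.266, 0.917, 0.297, 0.09], [0.964, -0.253, -0.084, 0.624], [-0.002, 0.309, -0.951, 0.373], [0.0, 0.0, 0.0, 1.0]]
```

View pics/top0.png

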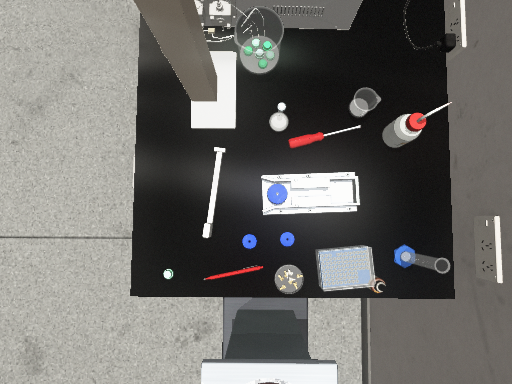

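View pics/side0.png

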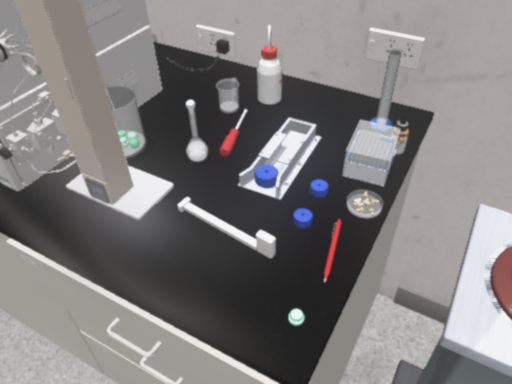

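View pics/wrist0.png

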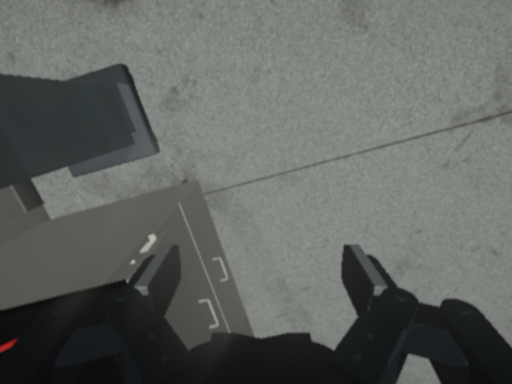

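The top view shows the stick with its block at (207,230) and its head at (219,150). The cap is at (277,194) in the track, whose mouth is on the left, so it feeds to the right (about −y). Next I measure these.

```bash
cat > h.py <<'E'
import numpy as np, cv2
def cloud(f):
    K=f["K"];d=f["range_z"];v,u=np.indices(d.shape)
    P=np.stack([(u-K[0,2])/K[0,0]*d,(v-K[1,2])/K[1,1]*d,d],-1)
    W=P@f["pose"][:3,:3].T+f["pose"][:3,3]
    W[d==0]=np.nan
    return W
def crop(img,x0,y0,x1,y1,s,name):
    cv2.imwrite(name,cv2.resize(img[y0:y1,x0:x1],None,fx=s,fy=s,interpolation=cv2.INTER_CUBIC))
E
python3 - <<'E'
from h import *
for n,st,cap in [("top",(195,140,232,242),(262,180,292,208)),("side",(170,192,285,262),(245,155,290,195))]:
    f=np.load(f"pics/{n}0.npz"); W=cloud(f);img=f["pixels"].astype(int)
    def sub(b): return W[b[1]:b[3],b[0]:b[2]].reshape(-1,3),img[b[1]:b[3],b[0]:b[2]].reshape(-1,3)
    w,c=sub(st); m=(c.min(1)>110)&(w[:,2]>0.004); w=w[m]
    print(n,"table z",np.nanmedian(W[200:220,150:190,2]) if n=="top" else '')
    blk=w[w[:,2]>0.03]; bar=w[(w[:,2]<0.022)]
    bt=w[w[:,2]>0.042]
    print("block n",len(bt),bt.mean(0),bt.min(0),bt.max(0), cv2.minAreaRect((bt[:,:2]*1000).astype(np.float32)))
    lo=w[w[:,2]<0.025]; print("low",len(lo),lo.min(0),lo.max(0),np.median(lo[:,2]))
    mu=w[:,:2].mean(0);U,S,V=np.linalg.svd(lo[:,:2]-lo[:,:2].mean(0));print("dir",V[0],"mean",lo.mean(0))
    # head
    far=(lo[:,:2]-lo[:,:2].mean(0))@(V[0]*np.sign(V[0][0])); h=lo[far>far.max()-0.009]; print("head",h.mean(0),far.max(), cv2.minAreaRect((h[:,:2]*1000).astype(np.float32)))
    w,c=sub(cap); m=(c[:,0]>c[:,2]+50); w=w[m]; t=w[w[:,2]>np.nanmax(w[:,2])-0.006]
    print("cap",len(t),t.mean(0),t.min(0),t.max(0),cv2.minEnclosingCircle((t[:,:2]*1000).astype(np.float32)))
f=np.load("pics/top0.npz");crop(f["pixels"],190,135,370,245,4,"pics/topc.png")
f=np.load("pics/side0.npz");crop(f["pixels"],160,100,340,270,3.5,"pics/sidec.png")
# walls: points z .03-.045 in track area in top
W=cloud(f:=np.load("pics/top0.npz"));b=W[165:222,255:365].reshape(-1,3);m=(b[:,2]>0.0285)&(b[:,2]<0.036)
print("track",cv2.minAreaRect((b[b[:,2]>0.002][:,:2]*1000).astype(np.float32)))
print(np.round(np.histogram(b[:,2],bins=np.arange(-0.004,0.06,0.002))[0]))
E
```

```text
top table z -0.0005540569838199394
block n 94 [0.45822059 0.14611486 0.04506265] [0.4421733  0.1375504  0.04202761] [0.47408868 0.15532742 0.04789184] ((458.16455078125, 146.6810760498047), (15.498151779174805, 32.814231872558594), 79.60713195800781)
low 467 [0.47387879 0.10865453 0.00725762] [0.65662219 0.14997211 0.01831178] 0.011668429316769924
dir [-0.99246006  0.1225685 ] mean [0.56994875 0.13242711 0.01187664]
head [0.65197401 0.12254293 0.01508216] 0.08713529711472091 ((652.0701293945312, 122.13716888427734), (26.855113983154297, 8.712611198425293), 82.45215606689453)
cap 262 [ 0.54458064 -0.01572135  0.02993093] [ 0.52170829 -0.03969554  0.02795086] [0.56651742 0.00720075 0.03393382] ((544.4973754882812, -16.37994384765625), 23.74418067932129)
side table z 
block n 120 [0.4574749  0.14829767 0.04406997] [0.44046625 0.13869682 0.04209751] [0.47349737 0.15600169 0.04767383] ((457.0101318359375, 148.06492614746094), (15.770583152770996, 32.46806716918945), 80.76959228515625)
low 882 [0.44021101 0.0137121  0.00400655] [0.65804903 0.15785801 0.02490894] 0.010171178479963239
dir [ 0.99293618 -0.11864964] mean [0.54878577 0.13559514 0.01064116]
head [0.65162813 0.12615799 0.01310137] 0.10857254037231365 ((651.6030883789062, 123.26019287109375), (28.637439727783203, 8.738984107971191), 80.20404815673828)
cap 291 [ 0.54251937 -0.01326006  0.02792833] [ 0.52024527 -0.0387943   0.0247982 ] [0.56722911 0.00921492 0.0306355 ] ((543.2651977539062, -14.612872123718262), 24.41362953186035)
track ((548.197265625, -94.01451110839844), (135.74127197265625, 259.541015625), 0.42877838015556335)
[ 483 1179 1010 1017  694  134   33   13   10    7   12   13   14   16
   21   66  171  160  209  233  406  251   43    2    0    0    0    0
    0    0    0]
```

View pics/topc.png

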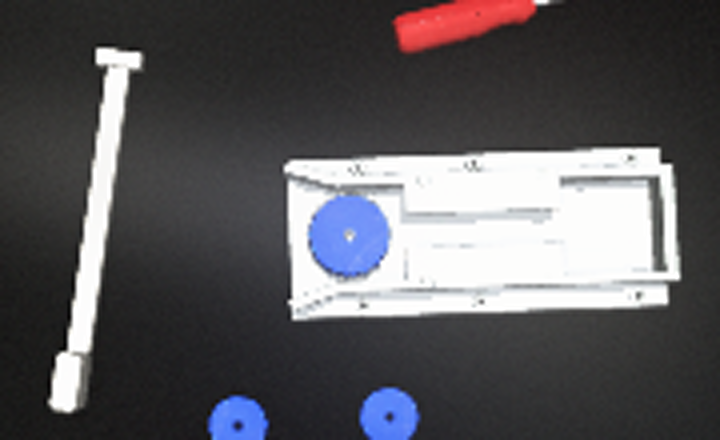

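View pics/sidec.png

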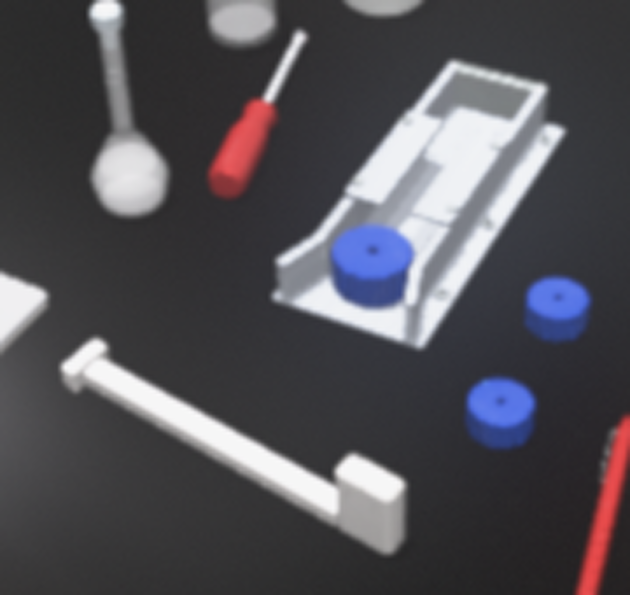

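```bash
cat >> h.py <<'E'
def ray(f,uv,z):
    uv=np.atleast_2d(uv).astype(float);K=f["K"];T=f["pose"]
    d=np.c_[(uv[:,0]-K[0,2])/K[0,0],(uv[:,1]-K[1,2])/K[1,1],np.ones(len(uv))]@T[:3,:3].T
    s=(z-T[2,3])/d[:,2]
    return T[:3,3]+d*s[:,None]
E
python3 - <<'E'
from h import *
f=np.load("pics/top0.npz");g=f["pixels"].max(2).astype(float)
def edge(prof,th=120,last=True):
    i=np.where(prof>th)[0]
    if last:
        k=i[-1];return k+(prof[k]-th)/(prof[k]-prof[k+1])
    k=i[0];return k-(prof[k]-th)/(prof[k]-prof[k-1])
def fit(p):
    l=cv2.fitLine(p[:,:2].astype(np.float32),cv2.DIST_HUBER,0,1e-5,1e-5).ravel();return l
B=ray(f,[(u,edge(g[200:226,u])+200) for u in range(270,355)],0.004)
T=ray(f,[(u,edge(g[160:190,u],last=False)+160) for u in range(275,352)],0.004)
L=ray(f,[(edge(g[v,250:300],last=False)+250,v) for v in range(182,208)],0.004)
for n,p in [("B",B),("T",T),("L",L)]: 
    l=fit(p);print(n,l,np.degrees(np.arctan2(l[1],l[0])))
lB,lT,lL=fit(B),fit(T),fit(L)
# track x dir
dirs=[l[:2]*(-np.sign(l[1])) for l in(lB,lT)];a=sum(dirs);a/=np.linalg.norm(a);n=np.array([-a[1],a[0]])
print("feed",a,"deg",np.degrees(np.arctan2(a[1],a[0])),"width",(lB[2:]-lT[2:])@n, "yc",n@(lB[2:]+lT[2:])/2)
yc=n@(lB[2:]+lT[2:])/2; xl=a@lL[2:]+0.113
print("origin",a*xl+n*yc)
for c in [(.5445,-.0164),(.5433,-.0146)]: print("cap local",a@c-xl,n@c-yc)
# same for side depth: base plate lower points & walls via cloud
f=np.load("pics/side0.npz");W=cloud(f).reshape(-1,3)
x=W[:,:2]@a-xl;y=W[:,:2]@n-yc
for lo,hi in [(.030,.042)]:
    for x0 in (-70,-60,50,70,90):
        m=(W[:,2]>lo)&(W[:,2]<hi)&(abs(x*1000-x0)<6)&(abs(y)<.06)
        q=np.sort(y[m]*1000);print(x0,len(q),np.round(q[::max(1,len(q)//25)],0))
E
```

```text
B [ 0.04136188 -0.99914426  0.49998274 -0.09866544] -87.629456
T [ 0.04341104 -0.9990573   0.59751594 -0.10729597] -87.51195
L [0.99806684 0.06214996 0.5434601  0.01964654] 3.5632265
feed [ 0.04238648 -0.9991013 ] deg -87.5707 width -0.097079724 yc 0.5438912
origin [ 0.54833645 -0.09324823]
cap local -0.07694177337102592 -0.0005756820932031337
cap local -0.07879101944826544 -0.0016983079738914775
-70 25 [-35. -34. -34. -33. -33. -33. -32. -31. -31. -31. -29. -29.  -4.   4.
  27.  28.  28.  28.  30.  30.  31.  31.  31.  32.  33.]
-60 24 [-35. -34. -33. -33. -33. -33. -32. -32. -31. -30. -30. -29. -29.  27.
  29.  29.  30.  30.  31.  31.  31.  31.  32.  34.]
50 18 [-35. -35. -34. -34. -34. -32. -32. -30. -29. -14.  19.  23.  28.  28.
  28.  29.  30.  33.]
70 22 [-35. -35. -34. -33. -33. -33. -32. -32. -31. -29. -29.  27.  28.  28.
  28.  29.  30.  31.  31.  32.  33.  33.]
90 17 [-35. -35. -34. -34. -32. -31. -31. -30. -30. -28.  28.  28.  28.  30.
  30.  32.  33.]
```

```bash
cat >> h.py <<'E'
from scipy.spatial.transform import Rotation as R
A=np.array([0.04238648,-0.9991013]);O=np.array([0.5483,-0.0932])
def rep(goal=None,jaw=None):
    from plant import manip
    s=manip.state();q=s["tool_rot"];r=R.from_quat(np.r_[q[1:],q[0]]).as_matrix()
    ja=np.degrees(np.arctan2(r[1,2],r[0,2]))
    print("t",round(s["time"],3),"tcp",np.round(s["tool_pos"],4),"toolx",np.round(r[:,0],3),"jaw deg",round(ja,2),"F",np.round(s["contact_force"],1),"w",round(s["gripper_width"],3),"j",np.round(s["joint_pos"],2))
    if goal is not None:
        print("delta cm tool",np.round(r.T@(np.array(goal)-s["tool_pos"])*100,2))
    if jaw is not None:
        e=(jaw-ja+90)%180-90
        rv=R.from_matrix(r.T@R.from_euler('z',e,degrees=True).as_matrix()).as_rotvec() if 0 else None
        # full goal rot: x down, jaw angle ja+e
        c=np.radians(ja+e);z=np.array([np.cos(c),np.sin(c),0]);x=np.array([0,0,-1.]);G=np.stack([x,np.cross(z,x),z],1)
        print("rotvec deg tool",np.round(np.degrees(R.from_matrix(r.T@G).as_rotvec()),2))
    return s,r
E
python3 - <<'E'
from h import *
rep([.4575,.1473,.12],82.8)
W=cloud(np.load("pics/top0.npz")).reshape(-1,3)
m=(W[:,2]>.12);p=W[m];print(len(p),np.nanmin(p,0),np.nanmax(p,0))
for y0 in np.arange(-.3,.35,.1):
    q=p[abs(p[:,1]-y0)<.05]; 
    if len(q):print(y0,q[:,0].min(),q[:,2].max())
E
```

```text
t 0.15 tcp [0.167  0.6018 0.2303] toolx [-0.001 -0.002 -1.   ] jaw deg 74.49 F [-0.3 -0.3 -0.2] w 0.998 j [ 1.18  0.05  1.61 -0.    1.48 -0.12]
delta cm tool [ 11.08 -40.15 -36.  ]
rotvec deg tool [-8.31 -0.09 -0.02]
18241 [ 0.16031894 -0.44294859  0.12000008] [0.96407806 0.19698293 0.42942478]
-0.3 0.38497105715483243 0.18964357641768204
-0.19999999999999998 0.9519658274389906 0.1385795134974298
-0.09999999999999998 0.9525512016931293 0.13673440250524482
5.551115123125783e-17 0.7106213179491482 0.1596002441217066
0.10000000000000003 0.7692252781024046 0.429424780658336
0.2 0.769090928031596 0.42923588757999415
```

```bash
python3 -m inch '[{"fingers":1,"delta_pos":[0.5,-4.4,-4.0],"twist":[0,0,0]},{"fingers":1,"delta_pos":[0.5,-4.4,-4.0],"twist":[0,0,0]},{"fingers":1,"delta_pos":[0.5,-4.4,-4.0],"twist":[0,0,0]},{"fingers":1,"delta_pos":[0.5,-4.4,-4.0],"twist":[0,0,0]},{"fingers":1,"delta_pos":[0.5,-4.4,-4.0],"twist":[0,0,0]}]'
python3 -m inch '[{"fingers":1,"delta_pos":[0.5,-4.4,-4.0],"twist":[0,0,0]},{"fingers":1,"delta_pos":[0.5,-4.4,-4.0],"twist":[0,0,0]},{"fingers":1,"delta_pos":[0.5,-4.4,-4.0],"twist":[0,0,0]},{"fingers":0.6,"delta_pos":[0,0,0],"twist":[-8.3,0,0]}]'
python3 -c "
from h import *
rep([.4575,.1473,.12],82.8)"
```

```text
time: 0.78
tool_pos: [0.3262, 0.3489, 0.2059]
tool_rot: [0.563, -0.428, 0.563, 0.428]
contact_force: [-0.1, -0.1, 0.1]
gripper_width: 0.997
time: 1.27
tool_pos: [0.422, 0.1963, 0.1906]
tool_rot: [0.531, -0.467, 0.532, 0.467]
contact_force: [-0.3, 0.2, 0.1]
gripper_width: 0.819
t 1.275 tcp [0.422  0.1963 0.1906] toolx [-0.001 -0.001 -1.   ] jaw deg 82.63 F [-0.3  0.2  0.1] w 0.819 j [ 0.28 -0.32  2.02 -0.    1.44 -1.17]
delta cm tool [ 7.06 -4.15 -4.4 ]
rotvec deg tool [-0.17 -0.06 -0.04]
```

```bash
python3 -m inch '[{"fingers":0.4,"delta_pos":[3.5,-2.1,-2.2],"twist":[0,0,0]},{"fingers":0.4,"delta_pos":[3.5,-2.1,-2.2],"twist":[0,0,0]},{"fingers":0.4,"delta_pos":[0,0,0],"twist":[0,0,0]}]'
python3 - <<'E'
from h import *
from plant import viewer
rep([.4575,.1473,.012],82.8)
f=viewer.grab_frame("wrist");cv2.imwrite("pics/w1.png",f["pixels"])
W=cloud(f);m=(f["pixels"].min(2)>90)&(W[...,2]>.042)&(W[...,2]<.05)&(abs(W[...,0]-.457)<.04)&(abs(W[...,1]-.147)<.04)
p=(W[m][:,:2]*1000).astype(np.float32);print(len(p),cv2.minAreaRect(p),p.mean(0))
m=(f["pixels"].min(2)>90)&(W[...,2]>.008)&(W[...,2]<.014)&(W[...,0]>.48)&(W[...,0]<.65)&(abs(W[...,1]-.135)<.05)
p=W[m][:,:2].astype(np.float32);print(len(p),cv2.fitLine(p,cv2.DIST_HUBER,0,1e-5,1e-5).ravel() if len(p) else 0)
E
```

```text
time: 1.65
tool_pos: [0.455, 0.1492, 0.1179]
tool_rot: [0.529, -0.465, 0.533, 0.468]
contact_force: [-0.2, 0.5, 0.0]
gripper_width: 0.699
t 1.65 tcp [0.455  0.1492 0.1179] toolx [-0.007 -0.001 -1.   ] jaw deg 82.62 F [-0.2  0.5  0. ] w 0.699 j [ 0.16 -0.2   2.05 -0.    1.3  -1.28]
delta cm tool [10.58 -0.35 -0.14]
rotvec deg tool [-0.18 -0.12 -0.39]
700 ((457.29107666015625, 147.17759704589844), (15.320635795593262, 32.61286544799805), 83.06475830078125) [456.47955 147.43616]
1471 [ 0.9925552  -0.12179542  0.551337    0.13559215]
```

View pics/w1.png

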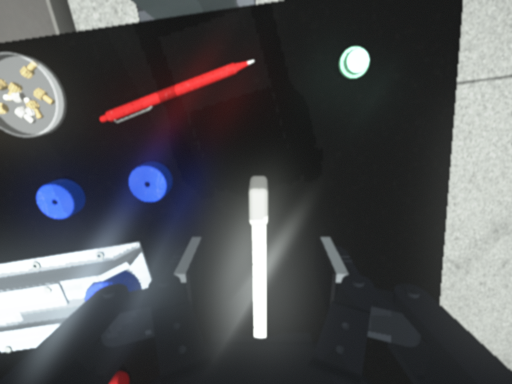

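The wrist view confirms the block at (258,200), centred between the fingers (measured (0.457, 0.147)), and nothing is in the way. Descending.

```bash
python3 -m inch '[{"fingers":0.2,"delta_pos":[4,-0.25,-0.15],"twist":[0,0,-0.4]},{"fingers":0,"delta_pos":[4,0,0],"twist":[0,0,0]},{"fingers":-0.1,"delta_pos":[2,0,0],"twist":[0,0,0]},{"fingers":-0.1,"delta_pos":[0.5,0,0],"twist":[0,0,0]}]'
python3 -c "
from h import *
rep([.4573,.1473,.012],83)"
```

```text
time: 2.2
tool_pos: [0.4592, 0.1497, 0.0163]
tool_rot: [0.532, -0.469, 0.529, 0.466]
contact_force: [-0.2, 0.0, 0.2]
gripper_width: 0.448
t 2.2 tcp [0.4592 0.1497 0.0163] toolx [ 0.006 -0.001 -1.   ] jaw deg 82.85 F [-0.2  0.   0.2] w 0.448 j [ 0.16 -0.05  2.1  -0.    1.08 -1.28]
delta cm tool [ 0.43  0.16 -0.27]
rotvec deg tool [-0.15  0.01  0.36]
```

```bash
python3 -m inch '[{"fingers":-0.1,"delta_pos":[0.35,0.1,-0.25],"twist":[0,0,0.3]},{"fingers":-1,"delta_pos":[0,0,0],"twist":[0,0,0]},{"fingers":-1,"delta_pos":[0,0,0],"twist":[0,0,0]},{"fingers":-1,"delta_pos":[0,0,0],"twist":[0,0,0]},{"fingers":-1,"delta_pos":[0,0,0],"twist":[0,0,0]}]'
python3 -c "
from h import *
rep([.4573,.1473,.012],83)"
```

```text
time: 2.82
tool_pos: [0.4595, 0.1468, 0.0142]
tool_rot: [0.532, -0.468, 0.529, 0.467]
contact_force: [-2.5, 0.2, 6.1]
gripper_width: 0.18
t 2.825 tcp [0.4595 0.1468 0.0142] toolx [ 0.004  0.    -1.   ] jaw deg 82.78 F [-2.5  0.2  6.1] w 0.18 j [ 0.15 -0.04  2.1  -0.    1.08 -1.29]
delta cm tool [0.22 0.23 0.02]
rotvec deg tool [-0.22  0.04  0.22]
```

```bash
python3 -m inch '[{"fingers":-1,"delta_pos":[-1,0,0],"twist":[0,0,0]},{"fingers":-1,"delta_pos":[-3,0,0],"twist":[0,0,0]},{"fingers":-1,"delta_pos":[-2.5,0,0],"twist":[0,0,0]},{"fingers":-1,"delta_pos":[0,0,0],"twist":[10,0,0]},{"fingers":-1,"delta_pos":[0,0,0],"twist":[10,0,0]}]'
python3 - <<'E'
from h import *
from plant import viewer
g=O+A*-0.338
rep([*g,.08],2.4)
f=viewer.grab_frame("side");cv2.imwrite("pics/s2.png",f["pixels"])
f=viewer.grab_frame("wrist");cv2.imwrite("pics/w2.png",f["pixels"])
E
```

```text
time: 3.45
tool_pos: [0.4583, 0.1466, 0.0785]
tool_rot: [0.605, -0.367, 0.604, 0.366]
contact_force: [0.5, -0.1, -0.5]
gripper_width: 0.178
t 3.45 tcp [0.4583 0.1466 0.0785] toolx [ 0.003 -0.    -1.   ] jaw deg 62.45 F [ 0.5 -0.1 -0.5] w 0.178 j [ 0.15 -0.15  2.08 -0.    1.21 -0.93]
delta cm tool [-0.13 -2.18 12.18]
rotvec deg tool [60.05  0.12  0.09]
```

View pics/s2.png

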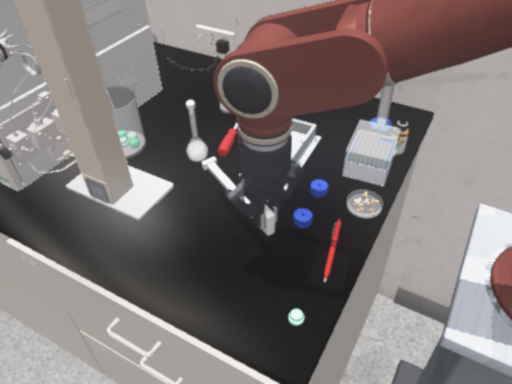

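The stick is held level, with its block at (268,215) and its head at (207,165). Next I move it over to the track line and turn it.

```bash
python3 -m inch '[{"fingers":-1,"delta_pos":[0,-0.7,4.1],"twist":[0,0,0]},{"fingers":-1,"delta_pos":[0,-0.7,4.1],"twist":[0,0,0]},{"fingers":-1,"delta_pos":[0,-0.7,4.1],"twist":[0,0,0]},{"fingers":-1,"delta_pos":[0,0,0],"twist":[10,0,0]},{"fingers":-1,"delta_pos":[0,0,0],"twist":[10,0,0]}]'
python3 -m inch '[{"fingers":-1,"delta_pos":[0,0,0],"twist":[10,0,0]},{"fingers":-1,"delta_pos":[0,0,0],"twist":[10,0,0]},{"fingers":-1,"delta_pos":[0,0,0],"twist":[10,0,0]},{"fingers":-1,"delta_pos":[0,0,0],"twist":[10,0,0]},{"fingers":-1,"delta_pos":[0,0,0],"twist":[0,0,0]}]'
cat > look.py <<'E'
from h import *
from plant import viewer
import sys
n=sys.argv[1]
s,r=rep([*(O+A*-0.338),.08],2.4)
f=viewer.grab_frame("top");cv2.imwrite(f"pics/t{n}.png",f["pixels"]);crop(f["pixels"],130,120,380,260,3,f"pics/tc{n}.png")
g=viewer.grab_frame("side");cv2.imwrite(f"pics/s{n}.png",g["pixels"])
g=viewer.grab_frame("wrist");cv2.imwrite(f"pics/w{n}.png",g["pixels"])
# stick: white points above table near expected line, outside track
for nm,f in (("top",f),("wrist",g)):
    W=cloud(f);x=(W[...,:2]-O)@A;y=(W[...,:2]-O)@np.array([-A[1],A[0]]);tx=(s["tool_pos"][:2]-O)@A
    b=s["tool_pos"][2]-0.012
    zr=W[...,2]-b
    m=(f["pixels"].min(2)>90)&(zr>.004)&(zr<.022)&(x-tx>.03)&(x-tx<.21)&(abs(y)<.05)&((x<-.118)|(b>.035))
    p=np.c_[x[m],y[m],W[...,2][m]]
    if len(p)>30:
        l=cv2.fitLine(p[:,:2].astype(np.float32),cv2.DIST_HUBER,0,1e-5,1e-5).ravel()
        h=p[p[:,0]>p[:,0].max()-.008]
        print(nm,len(p),"yaw err",np.degrees(np.arctan(l[1]/l[0])),"line pt",l[2:],"xmax",p[:,0].max(),"head y",h[:,1].min(),h[:,1].max(),"z med near/far",np.median(p[p[:,0]<p[:,0].mean(),2]),np.median(p[p[:,0]>p[:,0].mean(),2]),"tcp local",tx)
E
python3 look.py 3
```

```text
time: 4.18
tool_pos: [0.5331, 0.2468, 0.0775]
tool_rot: [0.659, -0.258, 0.658, 0.257]
contact_force: [0.4, 0.2, -0.6]
gripper_width: 0.176
time: 4.8
tool_pos: [0.5329, 0.2463, 0.0777]
tool_rot: [0.707, -0.019, 0.706, 0.019]
contact_force: [0.9, -0.5, -0.0]
gripper_width: 0.178
t 4.8 tcp [0.5329 0.2463 0.0777] toolx [ 0.001 -0.    -1.   ] jaw deg 3.04 F [ 0.9 -0.5 -0. ] w 0.178 j [ 0.31  0.11  1.83 -0.    1.21  0.25]
delta cm tool [-0.23 -0.18  0.09]
rotvec deg tool [0.64 0.07 0.02]
top 509 yaw err 0.6067721 line pt [-1.8367329e-01 -1.6855134e-04] xmax -0.1408738572012446 head y -0.01227993650422039 0.0124853002792587 z med near/far 0.07496189611424098 0.07529443079741155 tcp local -0.3398234133411712
wrist 670 yaw err -0.44840097 line pt [-0.28532916 -0.00057944] xmax -0.27107893160525787 head y -0.007355561575862666 0.006517993835214723 z med near/far 0.07585207210298485 0.07580166188286726 tcp local -0.3398234133411712
```

View pics/tc3.png

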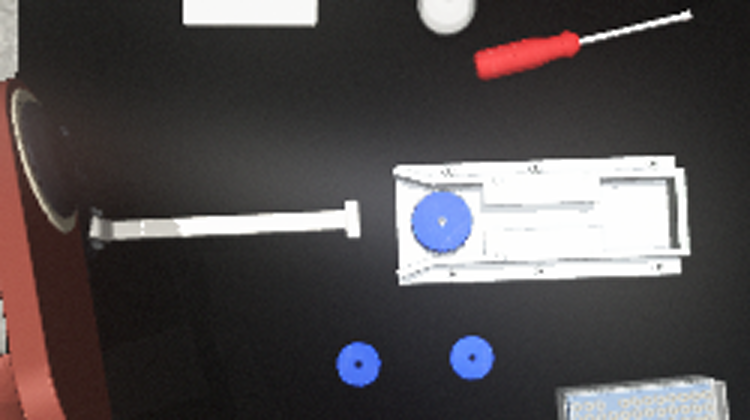

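View pics/w3.png

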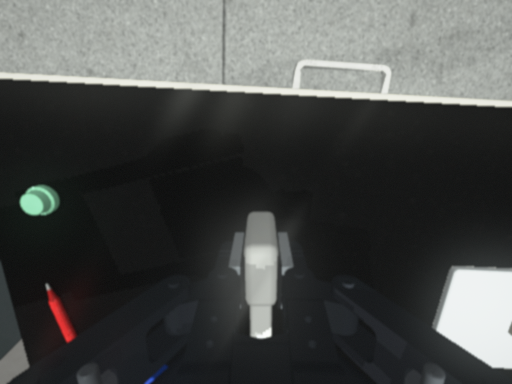

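View pics/s3.png

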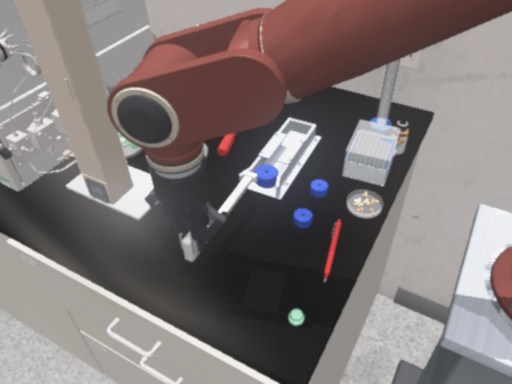

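```bash
python3 -m inch '[{"fingers":-1,"delta_pos":[2.5,0,0.05],"twist":[0.6,0,0]},{"fingers":-1,"delta_pos":[2.5,0,0],"twist":[0,0,0]},{"fingers":-1,"delta_pos":[0.65,0,0],"twist":[0,0,0]},{"fingers":-1,"delta_pos":[0,0,0],"twist":[0,0,0]}]'
python3 - <<'E'
from h import *
rep([*(O+A*-0.338),.0207],2.4)
s,r=rep([*(O+A*-0.142),.0207],2.4)
E
python3 look.py 4
```

```text
time: 5.45
tool_pos: [0.5336, 0.2463, 0.0213]
tool_rot: [0.707, -0.014, 0.707, 0.014]
contact_force: [-0.2, -0.5, -0.7]
gripper_width: 0.174
t 5.45 tcp [0.5336 0.2463 0.0213] toolx [ 0.001 -0.    -1.   ] jaw deg 2.24 F [-0.2 -0.5 -0.7] w 0.174 j [ 0.31  0.19  1.84 -0.    1.11  0.27]
delta cm tool [ 0.06 -0.19  0.03]
rotvec deg tool [-0.16  0.06  0.03]
t 5.45 tcp [0.5336 0.2463 0.0213] toolx [ 0.001 -0.    -1.   ] jaw deg 2.24 F [-0.2 -0.5 -0.7] w 0.174 j [ 0.31  0.19  1.84 -0.    1.11  0.27]
delta cm tool [  0.07 -19.78   0.09]
rotvec deg tool [-0.16  0.06  0.03]
t 5.45 tcp [0.5336 0.2463 0.0213] toolx [ 0.001 -0.    -1.   ] jaw deg 2.24 F [-0.2 -0.5 -0.7] w 0.174 j [ 0.31  0.19  1.84 -0.    1.11  0.27]
delta cm tool [-5.87 -0.19  0.03]
rotvec deg tool [-0.16  0.06  0.03]
top 447 yaw err -0.35172546 line pt [-0.22032535 -0.00167216] xmax -0.14078511004613273 head y -0.015515554749157395 0.010353516469843964 z med near/far 0.018286955005425598 0.01860779757731612 tcp local -0.339851852957661
wrist 670 yaw err -1.3649975 line pt [-2.8562552e-01  2.8487117e-04] xmax -0.2723490472500075 head y -0.006642699796303993 0.007272037657678197 z med near/far 0.020667083685674686 0.020535120179224084 tcp local -0.339851852957661
```

View pics/tc4.png

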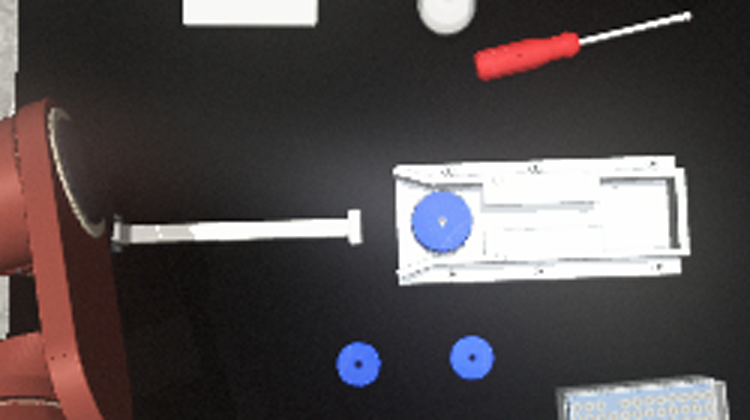

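```bash
python3 -m inch '[{"fingers":-1,"delta_pos":[0,-1.5,0.1],"twist":[0,0,0]},{"fingers":-1,"delta_pos":[0,-1.5,0.1],"twist":[0,0,0]},{"fingers":-1,"delta_pos":[0,-1.5,0],"twist":[0,0,0]},{"fingers":-1,"delta_pos":[0,-1.5,0],"twist":[0,0,0]},{"fingers":-1,"delta_pos":[0,-1.5,0],"twist":[0,0,0]}]'
python3 - <<'E'
from h import *
s,r=rep([*(O+A*-0.142),.0207],2.4)
E
python3 look.py 5
```

```text
time: 6.22
tool_pos: [0.5386, 0.1703, 0.0214]
tool_rot: [0.708, -0.013, 0.706, 0.013]
contact_force: [-0.4, -0.2, -0.7]
gripper_width: 0.178
t 6.225 tcp [0.5386 0.1703 0.0214] toolx [ 0.002 -0.    -1.   ] jaw deg 2.16 F [-0.4 -0.2 -0.7] w 0.178 j [ 0.17  0.14  1.9  -0.    1.1   0.14]
delta cm tool [  0.08 -12.16  -0.09]
rotvec deg tool [-0.24  0.1   0.02]
t 6.225 tcp [0.5386 0.1703 0.0214] toolx [ 0.002 -0.    -1.   ] jaw deg 2.16 F [-0.4 -0.2 -0.7] w 0.178 j [ 0.17  0.14  1.9  -0.    1.1   0.14]
delta cm tool [-5.86  7.43 -0.17]
rotvec deg tool [-0.24  0.1   0.02]
top 289 yaw err -0.46322203 line pt [-0.17487425  0.00020318] xmax -0.11910347798822281 head y -0.006681103012851299 0.005067828496774011 z med near/far 0.018374939896652065 0.018093726092238638 tcp local -0.2636435451489038
wrist 669 yaw err -1.3123431 line pt [-0.20876451  0.00087764] xmax -0.19536619407366496 head y -0.006095367710848494 0.007852619450149437 z med near/far 0.019449793224623035 0.019272468841813356 tcp local -0.2636435451489038
```

View pics/tc5.png

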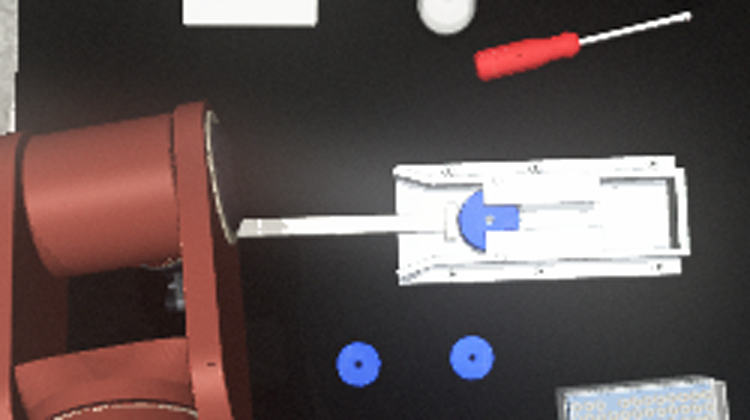

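View pics/s5.png

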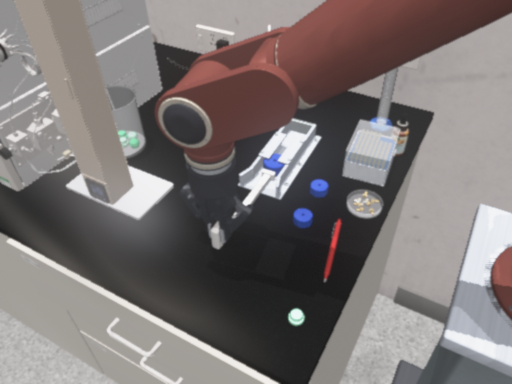

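The cap at crop (489,218) is half under the lips, with the head centred behind it. Continuing.

```bash
python3 -m inch '[{"fingers":-1,"delta_pos":[0,-1.4,-0.05],"twist":[-0.2,0,0]},{"fingers":-1,"delta_pos":[0,-1.4,0],"twist":[0,0,0]},{"fingers":-1,"delta_pos":[0,-1.4,0],"twist":[0,0,0]},{"fingers":-1,"delta_pos":[0,-1.4,0],"twist":[0,0,0]},{"fingers":-1,"delta_pos":[0,-1.4,0],"twist":[0,0,0]}]'
python3 - <<'E'
from h import *
s,r=rep([*(O+A*-0.142),.0207],2.4)
E
python3 look.py 6
```

```text
time: 7.0
tool_pos: [0.541, 0.1005, 0.0215]
tool_rot: [0.708, -0.015, 0.706, 0.015]
contact_force: [-0.0, 0.4, -0.5]
gripper_width: 0.18
t 7.0 tcp [0.541  0.1005 0.0215] toolx [ 0.002 -0.    -1.   ] jaw deg 2.37 F [-0.   0.4 -0.5] w 0.18 j [ 0.05  0.1   1.94 -0.    1.1   0.01]
delta cm tool [ 0.08 -5.18 -0.09]
rotvec deg tool [-0.03  0.1   0.02]
t 7.0 tcp [0.541  0.1005 0.0215] toolx [ 0.002 -0.    -1.   ] jaw deg 2.37 F [-0.   0.4 -0.5] w 0.18 j [ 0.05  0.1   1.94 -0.    1.1   0.01]
delta cm tool [-5.86 14.42 -0.1 ]
rotvec deg tool [-0.03  0.1   0.02]
top 39 yaw err 27.343336 line pt [-0.12642927 -0.00086704] xmax -0.11902520661546812 head y -0.006729100561499116 0.007563754703510614 z med near/far 0.018598971604153025 0.018251015759190414 tcp local -0.19381251495197618
wrist 669 yaw err -1.3308096 line pt [-0.13891307  0.00058598] xmax -0.12524641533243638 head y -0.006340283955186192 0.007583868436156452 z med near/far 0.01951052635312575 0.019437773722212823 tcp local -0.19381251495197618
```

View pics/tc6.png

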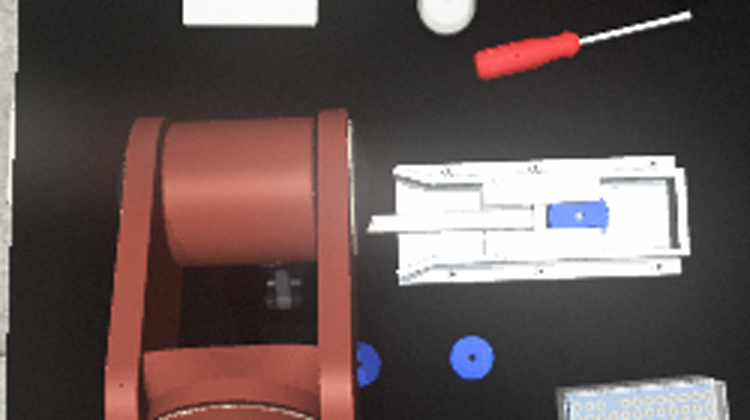

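```bash
python3 -m inch '[{"fingers":-1,"delta_pos":[0,-1.4,0],"twist":[0,0,0]},{"fingers":-1,"delta_pos":[0,-1.4,0],"twist":[0,0,0]},{"fingers":-1,"delta_pos":[0,-1.0,0],"twist":[0,0,0]},{"fingers":-1,"delta_pos":[0,-0.7,0],"twist":[0,0,0]},{"fingers":-1,"delta_pos":[0,-0.3,0],"twist":[0,0,0]}]'
python3 - <<'E'
from h import *
s,r=rep([*(O+A*-0.142),.0207],2.4)
E
python3 look.py 7
```

```text
time: 7.78
tool_pos: [0.543, 0.0531, 0.0215]
tool_rot: [0.708, -0.015, 0.706, 0.014]
contact_force: [-0.0, 0.8, -1.5]
gripper_width: 0.182
t 7.775 tcp [0.543  0.0531 0.0215] toolx [ 0.002 -0.    -1.   ] jaw deg 2.35 F [-0.   0.8 -1.5] w 0.182 j [-0.04  0.09  1.95 -0.    1.1  -0.08]
delta cm tool [ 0.08 -0.44 -0.09]
rotvec deg tool [-0.05  0.1   0.01]
t 7.775 tcp [0.543  0.0531 0.0215] toolx [ 0.002 -0.    -1.   ] jaw deg 2.35 F [-0.   0.8 -1.5] w 0.182 j [-0.04  0.09  1.95 -0.    1.1  -0.08]
delta cm tool [-5.86 19.16 -0.11]
rotvec deg tool [-0.05  0.1   0.01]
```

View pics/tc7.png

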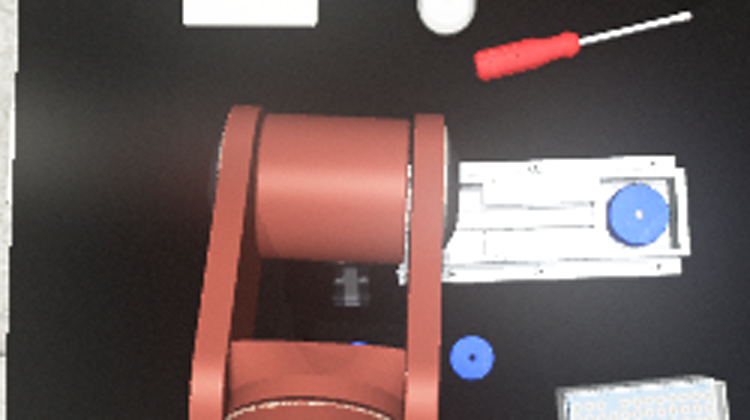

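The cap is in the nest at crop (638,214), a few mm short of the stop. I creep forward until contact.

```bash
for i in 1; do python3 -m inch '[{"fingers":-1,"delta_pos":[0,-0.2,0],"twist":[0,0,0]},{"fingers":-1,"delta_pos":[0,-0.15,0],"twist":[0,0,0]},{"fingers":-1,"delta_pos":[0,-0.1,0],"twist":[0,0,0]}]'; done
```

```text
time: 8.3
tool_pos: [0.5431, 0.0491, 0.0214]
tool_rot: [0.708, -0.015, 0.706, 0.015]
contact_force: [0.7, 0.5, -1.0]
gripper_width: 0.175
```

```bash
python3 -m inch '[{"fingers":-1,"delta_pos":[0,-0.1,0],"twist":[0,0,0]},{"fingers":-1,"delta_pos":[0,0,0],"twist":[0,0,0]}]'
```

```text
time: 8.55
tool_pos: [0.5432, 0.0487, 0.0216]
tool_rot: [0.708, -0.014, 0.706, 0.015]
contact_force: [-1.1, 2.8, 0.9]
gripper_width: 0.179
```

```bash
python3 -m inch '[{"fingers":-1,"delta_pos":[0,-0.1,0],"twist":[0,0,0]},{"fingers":-1,"delta_pos":[0,-0.05,0],"twist":[0,0,0]},{"fingers":-1,"delta_pos":[0,0,0],"twist":[0,0,0]}]'
python3 - <<'E'
from h import *
s,r=rep([*(O+A*-0.142),.0207],2.4)
E
python3 look.py 8;python3 - <<'E'
import cv2
i=cv2.imread("pics/t8.png");cv2.imwrite("pics/z8.png",cv2.resize(i[165:220,300:370],None,fx=9,fy=9,interpolation=cv2.INTER_CUBIC))
E
```

```text
time: 8.93
tool_pos: [0.5433, 0.0485, 0.0218]
tool_rot: [0.708, -0.013, 0.706, 0.016]
contact_force: [-0.7, 10.2, 1.3]
gripper_width: 0.177
t 8.925 tcp [0.5433 0.0485 0.0218] toolx [ 0.002  0.003 -1.   ] jaw deg 2.36 F [-0.7 10.2  1.3] w 0.177 j [-0.05  0.09  1.95  0.    1.1  -0.09]
delta cm tool [ 0.11  0.02 -0.1 ]
rotvec deg tool [-0.04  0.12 -0.19]
t 8.925 tcp [0.5433 0.0485 0.0218] toolx [ 0.002  0.003 -1.   ] jaw deg 2.36 F [-0.7 10.2  1.3] w 0.177 j [-0.05  0.09  1.95  0.    1.1  -0.09]
delta cm tool [-5.76 19.64 -0.11]
rotvec deg tool [-0.04  0.12 -0.19]
```

View pics/z8.png

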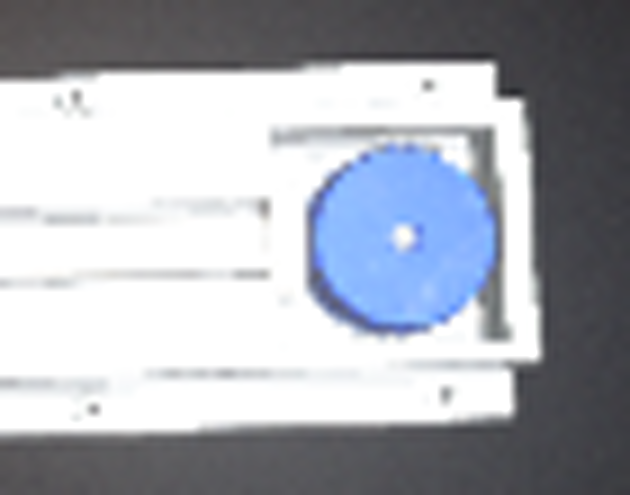

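The cap is seated against the stop at crop (497,240), with 10 N of reaction and the tip at about +57 mm, as expected. Now I withdraw.

```bash
python3 -m inch '[{"fingers":-1,"delta_pos":[0,0.5,0],"twist":[0,0,0]},{"fingers":-1,"delta_pos":[0,1,0],"twist":[0,0,0]},{"fingers":-1,"delta_pos":[0,2,0],"twist":[0,0,0]},{"fingers":-1,"delta_pos":[0,2,0],"twist":[0,0,0]},{"fingers":-1,"delta_pos":[0,2,0],"twist":[0,0,0]}]'
python3 -m inch '[{"fingers":-1,"delta_pos":[0,2.5,0],"twist":[0,0,0]},{"fingers":-1,"delta_pos":[0,2.5,0],"twist":[0,0,0]},{"fingers":-1,"delta_pos":[0,2.5,0],"twist":[0,0,0]},{"fingers":-1,"delta_pos":[0,2.5,0],"twist":[0,0,0]},{"fingers":-1,"delta_pos":[0,2.5,0],"twist":[0,0,0]}]'
python3 look.py 9
```

```text
time: 9.7
tool_pos: [0.5399, 0.1232, 0.0214]
tool_rot: [0.708, -0.015, 0.706, 0.015]
contact_force: [0.8, -0.5, 0.3]
gripper_width: 0.18
time: 10.32
tool_pos: [0.5345, 0.2483, 0.0214]
tool_rot: [0.708, -0.015, 0.706, 0.015]
contact_force: [-0.2, -0.5, -0.6]
gripper_width: 0.18
t 10.325 tcp [0.5345 0.2483 0.0214] toolx [ 0.002 -0.    -1.   ] jaw deg 2.43 F [-0.2 -0.5 -0.6] w 0.18 j [ 0.31  0.19  1.84 -0.    1.11  0.27]
delta cm tool [-5.86 -0.38 -0.06]
rotvec deg tool [0.03 0.1  0.02]
top 450 yaw err 0.039196067 line pt [-2.2186112e-01 -9.2601098e-05] xmax -0.14277749693165695 head y -0.013412402788614861 0.012950362399450546 z med near/far 0.01830115536960597 0.0184358382428903 tcp local -0.34181670583831425
wrist 668 yaw err -1.2262542 line pt [-0.28819278  0.00058416] xmax -0.27430463000620997 head y -0.006284651842243688 0.007647863505811584 z med near/far 0.019527696662428734 0.019414690934809103 tcp local -0.34181670583831425
```

View pics/tc9.png

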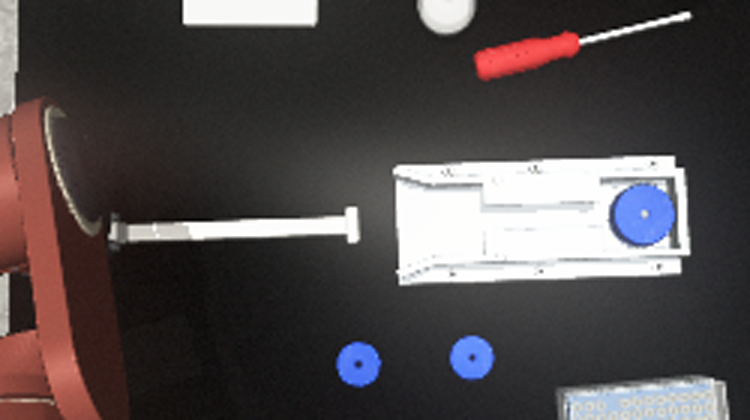

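The stick is clear of the track (head at crop (352,225)) and the cap has stayed home. Next I lower and release it.

```bash
python3 -m inch '[{"fingers":-1,"delta_pos":[0.4,0,0],"twist":[0,0,0]},{"fingers":-1,"delta_pos":[0.2,0,0],"twist":[0,0,0]},{"fingers":-1,"delta_pos":[0.1,0,0],"twist":[0,0,0]},{"fingers":-1,"delta_pos":[0,0,0],"twist":[0,0,0]}]'
```

```text
time: 10.98
tool_pos: [0.5351, 0.2459, 0.0144]
tool_rot: [0.708, -0.015, 0.706, 0.014]
contact_force: [0.1, -0.2, -0.2]
gripper_width: 0.179
```

```bash
python3 -m inch '[{"fingers":-1,"delta_pos":[0.05,0,0],"twist":[0,0,0]},{"fingers":-1,"delta_pos":[0.05,0,0],"twist":[0,0,0]},{"fingers":-1,"delta_pos":[0,0,0],"twist":[0,0,0]}]'
```

```text
time: 11.35
tool_pos: [0.5354, 0.2462, 0.0143]
tool_rot: [0.708, -0.015, 0.706, 0.014]
contact_force: [-1.7, -2.2, 5.2]
gripper_width: 0.179
```

Touched down (5 N). Opening the fingers and lifting.

```bash
python3 -m inch '[{"fingers":-0.5,"delta_pos":[0,0,0],"twist":[0,0,0]},{"fingers":-0.1,"delta_pos":[0,0,0],"twist":[0,0,0]},{"fingers":0.1,"delta_pos":[0,0,0],"twist":[0,0,0]},{"fingers":0.1,"delta_pos":[0,0,0],"twist":[0,0,0]},{"fingers":0.1,"delta_pos":[-1,0,0],"twist":[0,0,0]}]'
python3 -m inch '[{"fingers":0.1,"delta_pos":[-3,0,0],"twist":[0,0,0]},{"fingers":0.1,"delta_pos":[-5,0,0],"twist":[0,0,0]},{"fingers":0.1,"delta_pos":[-5,0,0],"twist":[0,0,0]},{"fingers":0.1,"delta_pos":[-2,0,0],"twist":[0,0,0]},{"fingers":0.1,"delta_pos":[0,0,0],"twist":[0,0,0]}]'
python3 look.py 10
python3 - <<'E'
from h import *
from plant import viewer
f=viewer.grab_frame("top");W=cloud(f).reshape(-1,3);c=f["pixels"].reshape(-1,3).astype(int)
x=(W[:,:2]-O)@A;y=(W[:,:2]-O)@np.array([-A[1],A[0]])
m=(c[:,0]>c[:,2]+50)&(x>0)&(x<.12)&(abs(y)<.035)&(W[:,2]>.026)
print("cap local",cv2.minEnclosingCircle(np.c_[x,y][m].astype(np.float32)),np.median(W[m,2]))
m=(c.min(1)>90)&(x>-.4)&(x<-.12)&(abs(y)<.05)&(W[:,2]>.004)&(W[:,2]<.06)
print("stick",x[m].min(),x[m].max(),np.percentile(W[m,2],[5,50,95]))
E
```

```text
time: 11.98
tool_pos: [0.5341, 0.2462, 0.0227]
tool_rot: [0.707, -0.015, 0.707, 0.014]
contact_force: [-0.1, -0.1, 0.9]
gripper_width: 0.55
time: 12.6
tool_pos: [0.5357, 0.2468, 0.1754]
tool_rot: [0.709, -0.014, 0.705, 0.015]
contact_force: [0.8, -0.2, 0.2]
gripper_width: 0.553
t 12.6 tcp [0.5357 0.2468 0.1754] toolx [ 0.005  0.001 -1.   ] jaw deg 2.38 F [ 0.8 -0.2  0.2] w 0.553 j [ 0.31  0.01  1.75 -0.    1.37  0.26]
delta cm tool [ 9.54 -0.23 -0.23]
rotvec deg tool [-0.02  0.31 -0.04]
cap local ((0.08056776225566864, -0.0006329578463919461), 0.024050366133451462) 0.02935749081098593
stick -0.3575053773683035 -0.1405618273357536 [0.0090601  0.01240678 0.04583761]
```

View pics/t10.png

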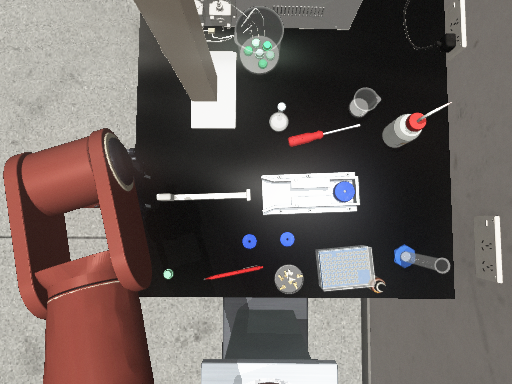

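View pics/s10.png

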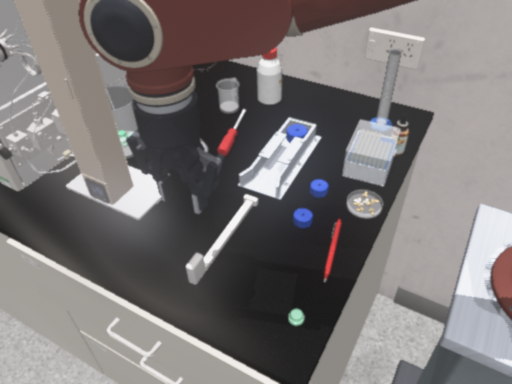

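The cap is at local x = 80.6 mm, where 80.5 mm is fully home. The stick lies flat on the worktop from (160,197) to (250,195) in the top view, 27 mm clear of the track, and the gripper is well above it.

```bash
python3 -c "
from plant import manip
print(manip.job_done())"
```

```text
the job is handed in; nothing more can be done
None
```

I pushed the blue cap along the track with the stick's head, under the lips and home against the end stop. I then drew the stick straight back out and laid it flat on the worktop. The gripper held only the stick's grip block and never touched the cap. The job was handed in at about 13 s of the 40 s allowed, and it reports no verdict.

- **Cap:** the last top view put its centre at x = 80.6 mm in the track, against 80.5 mm for fully home. At the stop I read about 10 N of reaction.
- **Stick:** it lies flat with its head about 27 mm clear of the track mouth. The gripper is open and raised about 175 mm above the worktop, touching nothing.
- **Disagreement:** the wrist camera gave a stick heading about 1° different from the top camera. I put this down to the short visible length of the bar and went by the top view. No check failed.

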